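Put the pin tin away in the push-to-open cabinet

ROBOT

A 7-joint arm with a two-finger parallel gripper is mounted at the origin on the work surface. World frame = base frame: x ahead of the robot, y to its left, z up, the work surface at z = 0. Lengths are in m, angles in rad, forces in N, time in s.
With the tool pointing down it reaches from about 0.425 to 0.875 m from the base axis. Payload 4.7 kg.
Tool frame: the origin (TCP) lies on the centre line of the jaws, within the pads' length; the fingertips stand 25 mm ahead of it and the grasp point (between the pads) lies 6 mm ahead of it (env.tcp_to_tips is the distance from the TCP to the fingertips, in m); z points along the fingers, y is the line along which they close (so a half turn about z gives the same grasp; the last joint's range is limited). The gripper opens to 85 mm and grips with 20 to 120 N. Pads are 22 mm wide; open, the fingers measure 114 mm over their backs; the gripper's body (76 mm by 85 mm) begins 54 mm behind the grasp point. The pads swing forward as they close: fully open they stand 13 mm farther back than shut.
Start: joints at [1.251, 0.321, -0.07, 1.45, 0.023, 1.371, -0.057], TCP at [0.213, -0.614, 0.256] pointing down, gripper open.
Joint ranges: [-2.86, 2.86], [-0.3, 2.09], [-1.38, 1.24], [0.06, 2.45], [-1.56, 4.7], [0.09, 2.05], [-2.69, 2.69]. Speed limits (rad/s): [2.57, 2.57, 3.14, 3.14, 3.14, 3.14, 3.14].

INTERFACE

Orientations are given as a rotation vector (axis times angle).
In Python, from plant import env gives the robot as it stands. Calls block until the motion is done:
- env.move_to(position, orientation): joint-space move of the TCP to a pose.
- env.movel(position, ori=None, speed=0.15, stop_force=None): straight line of the TCP; ori=None keeps the orientation; speed is the mean speed in m/s. With stop_force (N) it stops when the force on the tool has changed by that much, and returns True; else False.
- env.move_joints(angles): joint-space move.
- env.command_gripper(opening, squeeze=None): opening from 0.0 (shut) to 1.0 (fully open); squeeze is the grip in N (None keeps the last); returns when the fingers have stopped.
- env.dwell(seconds).
- env.inverse_kinematics(position, orientation): joint angles nearest the present ones, or None.
- env.capture(name): name is "side" or "top"; returns a dict with "image" (400x640x3 uint8, red, green, blue), "depth" (400x640 float32, m along the optical axis (not along the pixel's ray), 0 where there is no reading), "vertical_fov" (degrees; the focal length in pixels is half the picture's height over the tangent of half this angle, whatever the lens; pixels are square), "cx", "cy" (the principal point, pixels), "dist_coeffs" ([k1, k2, p1, p2, k3] as OpenCV has them; the pictures are not rectified), "extrinsics" (4x4, takes a point from world to camera coordinates). Camera axes: x right, y up, looking along -z (the intrinsics and any distortion apply to the point x, -y, -z); pixel columns grow to the right and rows downward; lengths in m; the calibration is good to about 2 mm. A picture is of the moment at which its call begins.
A pose or a line that the arm cannot do raises env.IKError and nothing moves.
- env.finish_job(): hands the job in; it is judged then, once.
Readings, each from a call of its own:
- env.read_time(): time.
- env.read_joint_positions(): joint angles.
- env.read_dq(): joint speeds.
- env.read_effort(): joint torques, N m.
- env.read_position(): TCP position.
- env.read_tool_rot(): TCP orientation.
- env.read_force(): force on the tool from outside, world axes, zero at the start.
- env.read_wrist_torque(): the same for the moment, N m.
- env.read_finger_gap(): opening from 0.0 (shut) to 1.0 (fully open).
- env.read_grip_force(): force on a finger pad.
Only numpy, scipy, OpenCV 4.12 (cv2) and the standard library are available. Lean on these libraries where they do the work, as an engineer would, in place of code of your own. Each camera call takes 0.05 s, during which the arm holds its last target. There are 200 camera calls.

TASK

First push the free side of the small desk cabinet's door in so that its spring catch pops it ajar, then swing the door wide open, about square to the cabinet, and leave it so. Then lift the steel pin tin out of its tray, stand it upright on the bare desk and let go, grip it again by its two narrow ends, and set it gently (without dropping it) upright on the floor of the metal pocket on the inside of the door, long side along the door. Do not knock over or shift the mug, the thread cone or the roll of tape.

Things in the scene. Friction and masses are not known exactly. Their poses are not given: they have to be found in the camera images.
- door (a joint): Angle of the cabinet's grey door: 0 shut, grows as its free side swings towards the robot, -0.03 pushed right in, 1.6 stop when open. A spring catch holds it shut. Pushing the free side in about 4 mm (about 5 N) frees it; 6 mm is the stop; the push taken away, the door springs out by itself to about 0.3. Then it stays where it is put (about 2 N at the edge moves it). The catch does not take again.
- door_hinge (a point): On the vertical hinge axis, level with the door's top edge, 200 mm above the desk. Axes turn with the door: -y runs from hinge to free edge, x is the normal of the inner face (into the cabinet when shut), z up. The axis lies in the plane of the inner face. Door: 255 mm wide, 14 mm thick (x from -14 mm to 0), from 8 to 200 mm above the desk, covers the cabinet's whole front.
- door_press (a point): Point on the door's outer face to push: 215 mm from the hinge axis, 40 mm from the free edge, 30 mm below the top edge. Axes as door_hinge; push along +x.
- door_edge (a point): Point on the door's inner face at its top edge, 212 mm from the hinge axis. From 164 to 255 mm from the hinge the inner face is bare (but for a small steel striker 55 to 72 mm above the desk), so that fingers can hook behind the top edge here once it is ajar. Axes as door_hinge.
- pocket (a point): Centre of the inner floor of the open-topped aluminium pocket on the door's inner face: 100 mm from the hinge axis, 23 mm from the inner face, 128 mm above the desk. Inside 120 mm long (y) and 46 mm deep (x, between door and pocket wall); walls 4 mm thick, 52 mm high; the door's top edge is 72 mm above this floor. Axes as door_hinge.
- tin_center (a point): Centre of the rectangular steel pin tin, 56 mm long (its x) by 34 mm wide (its y) by 60 mm high (z), about 0.18 kg, standing upright in the tray. Its narrow ends (34 mm wide) face along its x.
- tray_in (a point): Centre of the inner floor (6 mm above the desk) of the white fixed tray in which the tin stands at the start. Inside 64 mm along x, with walls 5 mm thick and 58 mm high hugging the tin's narrow ends, and 100 mm along y, with end walls only 22 mm high: room for fingers only at the tin's broad faces, along y. Outside 74 by 110 mm.
- mug_center (a point): Centre of a loose white mug, 76 mm across, 85 mm high, handle at its y side; leave alone.
- cone_center (a point): Point 60 mm up the axis of a loose cone of pale thread, 60 mm across at the foot, 132 mm high; leave alone.
- tape_center (a point): Centre of a loose roll of brown tape lying flat, 90 mm across, 35 mm high; leave alone.
- cabinet: Fixed plywood desk cabinet, 260 mm wide (y), 200 deep (x), 200 high, closed flat top level with the door's top edge, a 10 mm stack of paper on it. Origin at desk level under the middle of its front face (the door's inner face when shut); x points into the cabinet.
Things that resemble listed ones, but are neither listed nor needed, are in the scene too. What is shaped like the part that bears tray_in but purple is not meant.

How it is judged:
On the way, in this order (a step that is already met when the one before it is completed fails the run):
1. the catch is freed and the door stands ajar (value of joint door above 0.15 rad), for 0.2 s.
2. the door is swung wide open (past 1.25 rad) (value of joint door above 1.25 rad), for 0.2 s.
3. the tin stands upright on the desk away from the tray, let go (height (world z) of tin_center below 0.034 m and angle between tin_center's own z axis and vertical below 0.1 rad and horizontal distance between tin_center and tray_in above 0.06 m and contact force between tin and the fingers below 0.05 N), for 0.2 s.
At the end, for the whole second after the job is handed in: The door stands open past 1.25 rad; the tin rests upright (within 0.1 rad) on the pocket's floor (its centre 26 to 34 mm above it), inside the pocket, released and at rest (value of joint door above 1.25 rad and x of tin_center in the frame of pocket between -0.01 and 0.01 m and y of tin_center in the frame of pocket between -0.034 and 0.034 m and z of tin_center in the frame of pocket between 0.026 and 0.034 m and angle between tin_center's own z axis and vertical below 0.1 rad and contact force between tin and the fingers below 0.05 N and linear speed of tin below 0.02 m/s); the robot touches nothing.
It fails at once if the tin is dropped or thrown (moves faster than 0.6 m/s while not held) (contact force between tin and the fingers below 0.05 N and linear speed of tin above 0.6 m/s).
It fails at once if the mug is shifted by more than 30 mm or tipped (distance of mug_center from where it was at the start of the episode above 0.03 m or angle between mug_center's own z axis and vertical above 0.5 rad).
It fails at once if the thread cone is shifted by more than 30 mm or tipped (distance of cone_center from where it was at the start of the episode above 0.03 m or angle between cone_center's own z axis and vertical above 0.5 rad).
It fails at once if the roll of tape is shifted by more than 30 mm (distance of tape_center from where it was at the start of the episode above 0.03 m).
It also fails if it takes over 72 s, if anything falls off the work surface, if the arm or the gripper's body presses on something with over 40 N, if the wrist force passes 120 N, or if a joint passes its speed limit or range.

## Working session

There is one attempt and no reset: what is moved stays moved. The work goes in short steps, each a Python script; the robot and the scene stay as the last script left them, time stands still between calls to the robot, and variables do not carry over. Pictures are saved under pics/ and viewed, at most 10 in all, crops included, and the job is handed in when it is done.

```bash
mkdir -p pics; ls; cat > h.py <<'E'
import numpy as np, cv2
from plant import env
from scipy.spatial.transform import Rotation as R
def cap(n):
    c=env.capture(n); return c
def cloud(c):
    H,W=c["depth"].shape; f=H/2/np.tan(np.radians(c["vertical_fov"])/2)
    K=np.array([[f,0,c["cx"]],[0,f,c["cy"]],[0,0,1.]])
    u,v=np.meshgrid(np.arange(W,dtype=float),np.arange(H,dtype=float))
    p=cv2.undistortPoints(np.stack([u,v],-1).reshape(-1,1,2),K,np.array(c["dist_coeffs"],float)).reshape(H,W,2)
    d=c["depth"]; P=np.stack([p[...,0]*d,-p[...,1]*d,-d],-1)
    T=np.linalg.inv(c["extrinsics"]); return np.where(d[...,None]>0,P@T[:3,:3].T+T[:3,3],np.nan)
def save(c,name): cv2.imwrite(name,c["image"][...,::-1])
def down(yaw): # tool z down, tool y (closing) at angle yaw in world xy
    y=np.array([np.cos(yaw),np.sin(yaw),0]); z=np.array([0,0,-1.]); x=np.cross(y,z)
    return R.from_matrix(np.stack([x,y,z],1)).as_rotvec()
E
python3 - <<'E'
from h import *
for n in("side","top"):
    c=cap(n); save(c,f"pics/{n}0.png"); P=cloud(c); np.save(f"{n}0.npy",P); np.save(f"{n}0i.npy",c["image"])
    print(n,np.linalg.inv(c["extrinsics"])[:3].round(3).tolist(),c["vertical_fov"])
E
```

```text
pics
side [[-0.987, 0.069, -0.148, 0.401], [-0.163, -0.5, 0.851, 0.911], [-0.015, 0.864, 0.504, 0.698]] 49.65391384050258
top [[0.022, 0.993, -0.117, 0.42], [-1.0, 0.023, 0.007, -0.044], [0.01, 0.117, 0.993, 1.552]] 47.88856936141118
```

View pics/side0.png

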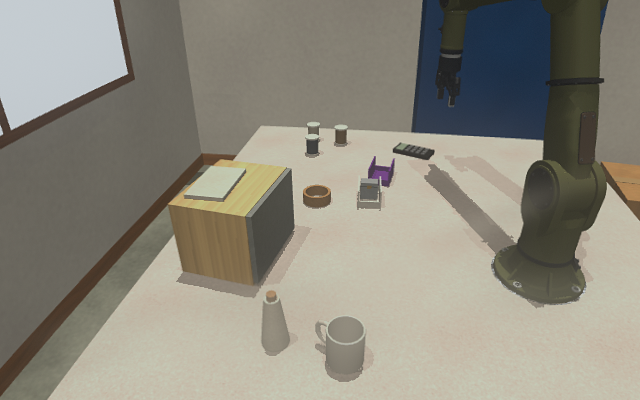

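View pics/top0.png

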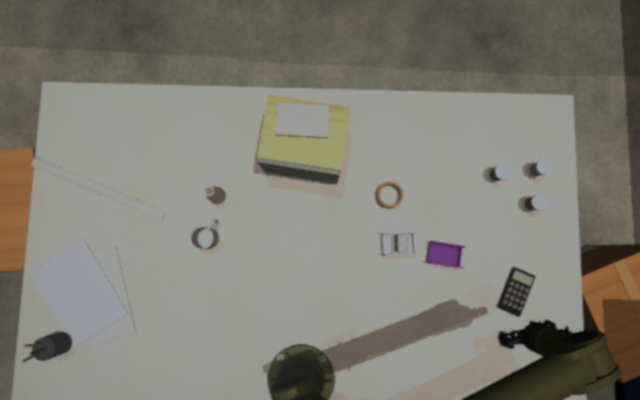

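Side: cabinet around (235,220), with its grey door towards the robot. The tin is in the white tray at (370,192), and the purple decoy is at (381,172). Top: cabinet at (303,140), white tray with tin at (397,244), tape at (389,194), cone at (213,193), mug at (206,238).

```bash
python3 - <<'E'
from h import *
def rect(Q,l):
    q=(Q[:,:2]*1000).astype(np.float32); r=cv2.minAreaRect(q); print(l,len(Q),np.round(r[0],1),np.round(r[1],1),round(r[2],2)); return r
for n in("top","side"):
    P=np.load(n+"0.npy"); im=np.load(n+"0i.npy").astype(int); ok=~np.isnan(P[...,2])
    z=P[...,2]
    def sel(x0,x1,y0,y1,z0,z1,k=1):
        m=(ok&(P[...,0]>x0)&(P[...,0]<x1)&(P[...,1]>y0)&(P[...,1]<y1)&(z>z0)&(z<z1)).astype(np.uint8)
        return P[m>0]
    Q=sel(.5,1.1,-.25,.25,.19,.222); r=rect(Q,n+" cabtop"); print(cv2.boxPoints(r).round(0).tolist(), np.median(Q[:,2]))
    # door front-face
    a=sel(.4,.95,-.45,-.15,.05,.08)
    T=sel(.35,.6,-.37,-.2,.035,.09); r=rect(T,n+" tray+tin"); print(cv2.boxPoints(r).round(0).tolist())
    T=sel(.35,.6,-.37,-.2,.062,.08); r=rect(T,n+" high"); print(np.median(T[:,2]) if len(T) else '')
    for nm,b in dict(mug=(.35,.65,.2,.42,.02,.1),cone=(.5,.8,.2,.42,.02,.15),tape=(.55,.75,-.35,-.15,.015,.05)).items():
        rect(sel(*b),n+" "+nm)
P=np.load("top0.npy");im=np.load("top0i.npy")
c=im[225:265,370:425]; big=cv2.resize(c,None,fx=7,fy=7,interpolation=cv2.INTER_NEAREST)
d=P[225:265,370:425,2]; d8=np.clip(np.nan_to_num(d)*3000,0,255).astype(np.uint8); d8=cv2.resize(cv2.cvtColor(d8,cv2.COLOR_GRAY2RGB),None,fx=7,fy=7,interpolation=cv2.INTER_NEAREST)
cv2.imwrite("pics/crop.png",np.vstack([big,d8])[...,::-1])
E
```

```text
top cabtop 5789 [777.6   8.6] [260.3 217.1] 82.36
[[653.0, -106.0], [868.0, -135.0], [903.0, 123.0], [687.0, 152.0]] 0.20204553001983094
top tray+tin 344 [ 509.1 -311. ] [187.3 111. ] 4.5
[[411.0, -263.0], [420.0, -374.0], [607.0, -359.0], [598.0, -248.0]]
top high 165 [ 452.2 -300.5] [69.  77.2] 1.16
0.06663657440270732
top mug 499 [523.4 310.7] [ 75.4 214.2] 70.75
top cone 297 [567.9 309.5] [ 43.3 131.2] 81.56
top tape 240 [ 618.  -283.7] [86.5 88.1] 1.06
side cabtop 4609 [774.3   5.8] [267.4 219.2] 82.17
[[647.0, -112.0], [865.0, -142.0], [901.0, 123.0], [684.0, 153.0]] 0.20000553906502577
side tray+tin 324 [ 506.6 -308.6] [193.1 106.1] 5.79
[[405.0, -266.0], [416.0, -371.0], [608.0, -352.0], [597.0, -246.0]]
side high 93 [ 449.2 -323.1] [54.5 40.4] 3.48
0.06511371768647545
side mug 2670 [520.1 316.7] [ 77.2 210.1] 76.49
side cone 1211 [564.8 307.8] [125.   38.9] 13.51
side tape 354 [ 615.3 -282. ] [88.7 90.4] 68.26
```

View pics/crop.png

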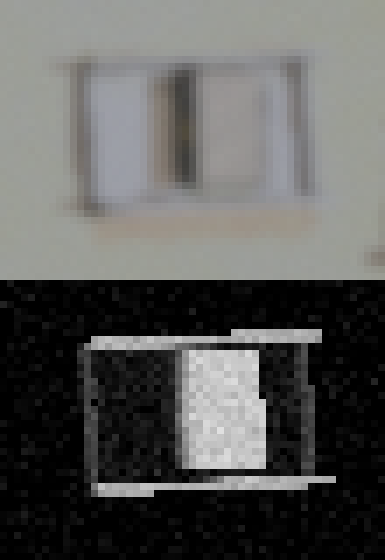

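The tin's top is 66 mm up and its long axis runs roughly along world x. It sits off-centre in the tray. The cabinet yaw is about -7.7°, which puts the hinge near (0.701, 0.146). Next I press the door.

```bash
cat >> h.py <<'E'
YC=np.radians(-7.7); HN=np.array([.701,.146])
def dpt(th,x,y): # door frame point -> world xy
    a=YC-th; return HN+x*np.array([np.cos(a),np.sin(a)])+y*np.array([-np.sin(a),np.cos(a)])
def dyaw(th): return YC-th+np.pi/2
E
python3 - <<'E'
from h import *
print(R.from_rotvec(env.read_tool_rot()).as_matrix().round(2).tolist(), env.tcp_to_tips)
o=down(dyaw(0))
for t,p in dict(press=(0,-.06,-.215),hook=(.3,.02,-.212),end=(1.5,.02,-.212),pk=(1.5,.023,-.1)).items():
    for f in(0,np.pi):
        q=env.inverse_kinematics([*dpt(p[0],p[1],p[2]),.195],down(dyaw(p[0])+f)); print(t,f>0,None if q is None else np.round(q,2))
env.command_gripper(0.0,30)
env.move_to([*dpt(0,-.075,-.215),.27],o)
env.movel([*dpt(0,-.055,-.215),.185],speed=.2)
f0=env.read_force()
r=env.movel([*dpt(0,.012,-.215),.185],speed=.03,stop_force=14)
p=env.read_position(); print(r,p,env.read_force()-f0,"x in door",(p[:2]-dpt(0,0,-.215))@[np.cos(YC),np.sin(YC)])
env.movel([*dpt(0,-.16,-.215),.2],speed=.2)
env.movel([*dpt(0,-.16,-.215),.30],speed=.25)
env.move_to([.45,-.25,.3],o)
c=cap("top");save(c,"pics/top1.png");P=cloud(c);z=P[...,2]
m=(z>.185)&(z<.206)&(P[...,0]>.5)&(P[...,0]<.72)&(P[...,1]>-.16)&(P[...,1]<.2)
Q=P[m][:,:2]
# points ahead of cabinet front plane by >16mm
lx=(Q-HN)@[np.cos(YC),np.sin(YC)]; ly=(Q-HN)@[-np.sin(YC),np.cos(YC)]
k=(lx<-.02); 
print(k.sum()); v=cv2.fitLine((np.c_[lx,ly][k]*1000).astype(np.float32),cv2.DIST_HUBER,0,.01,.01).ravel(); print(v, lx[k].min(),ly[k].min(),env.read_time())
E
```

```text
[[0.94, 0.33, -0.0], [0.33, -0.94, 0.0], [-0.0, -0.0, -1.0]] 0.025
press False [ 0.68  0.38 -0.78  1.6   0.28  1.27  1.29]
press True [ 0.56  0.35 -0.62  1.6   0.21  1.26 -1.81]
hook False [ 0.63  0.41 -0.75  1.56  0.29  1.28  0.98]
hook True [ 0.51  0.38 -0.59  1.56  0.22  1.27 -2.12]
end False [ 0.74  0.19 -1.15  1.85  0.19  1.22 -0.54]
end True [ 0.76  0.2  -1.18  1.85  0.2   1.22  2.59]
pk False [ 0.56  0.49 -1.06  1.6   0.43  1.32 -0.63]
pk True [ 0.62  0.55 -1.18  1.6   0.52  1.35  2.45]
True [ 0.65252066 -0.0644893   0.18370777] [-2.1800175  -0.19623092  0.41879942] x in door -0.019839557693480822
337
[   0.24734096    0.9689285   -46.751015   -142.82755   ] -0.07800352900804565 -0.24427876708292484 7.4667
```

The door is ajar at about 0.27 rad. Next I hook behind the top edge and swing it open.

```bash
python3 - <<'E'
from h import *
t=.265
env.move_to([*dpt(t,.025,-.212),.30],down(dyaw(t)))
print(env.movel([*dpt(t,.025,-.212),.19],speed=.15,stop_force=10))
f0=env.read_force()
for t in np.linspace(.4,1.5,7):
    env.movel([*dpt(t,.012,-.212),.19],down(dyaw(t)),speed=.13)
    print(round(t,2),(env.read_force()-f0).round(1),env.read_position().round(3))
env.movel([*dpt(t,.025,-.212),.19],speed=.1)
env.movel([*dpt(t,.025,-.212),.30],speed=.25)
env.move_to([.45,-.25,.3],down(-np.pi/2))
print(env.read_time(),env.read_joint_positions().round(2))
for n in("top","side"):
    c=cap(n);save(c,f"pics/{n}2.png");np.save(n+"2.npy",cloud(c))
    P=np.load(n+"2.npy");z=P[...,2]
    m=(z>.190)&(z<.208)&(P[...,0]>.38)&(P[...,0]<.66)&(P[...,1]>.08)&(P[...,1]<.25)
    Q=(P[m][:,:2]*1000).astype(np.float32); v=cv2.fitLine(Q,cv2.DIST_HUBER,0,.01,.01).ravel();print(n,len(Q),v.round(3),cv2.minAreaRect(Q),Q[:,0].min())
    m=(z>.172)&(z<.186)&(P[...,0]>.45)&(P[...,0]<.72)&(P[...,1]>.05)&(P[...,1]<.25)
    Q=(P[m][:,:2]*1000).astype(np.float32); print("pocket rim",len(Q),cv2.boxPoints(cv2.minAreaRect(Q)).round().tolist() if len(Q) else 0)
E
```

```text
False
0.4 [-0.2  0.2 -0.7] [ 0.604 -0.043  0.191]
0.58 [-1.1 -0.6 -0.6] [ 0.572 -0.022  0.19 ]
0.77 [-0.6  0.7 -0.8] [0.543 0.004 0.19 ]
0.95 [-0.1  0.7 -0.2] [0.52  0.035 0.19 ]
1.13 [ 0.2 -0.5 -0.9] [0.503 0.07  0.19 ]
1.32 [-1.1  0.8 -1.7] [0.493 0.108 0.19 ]
1.5 [-0.6  0.  -0.2] [0.489 0.146 0.19 ]
14.8833 [ 1.11  0.05 -0.67  1.69  0.03  1.41 -1.13]
top 350 [ 9.97000e-01 -7.30000e-02  5.53951e+02  1.63895e+02] ((554.4924926757812, 164.40370178222656), (15.179110527038574, 210.64111328125), 85.8354721069336) 449.71832
pocket rim 172 [[442.0, 102.0], [693.0, 69.0], [703.0, 146.0], [453.0, 180.0]]
side 687 [ 9.97000e-01 -7.40000e-02  5.49552e+02  1.67450e+02] ((552.1520385742188, 162.94818115234375), (18.94365119934082, 215.00588989257812), 85.95602416992188) 445.3457
pocket rim 853 [[438.0, 139.0], [688.0, 52.0], [722.0, 150.0], [472.0, 237.0]]
```

The door is at 1.51 rad, matching my hinge model. Next I locate the tin and pick it up.

```bash
python3 - <<'E'
from h import *
P=np.load("top2.npy"); z=P[...,2]
m=((z>.05)&(z<.085)).astype(np.uint8); m[:,:370]=0;m[:,425:]=0;m[:225]=0;m[265:]=0
n,l,s,c=cv2.connectedComponentsWithStats(m,connectivity=4)
for i in range(1,n):
    if s[i,4]>8:
        Q=P[l==i]; q=(Q[:,:2]*1000).astype(np.float32); print(s[i],Q.mean(0).round(4),np.median(Q[:,2]).round(4),cv2.minAreaRect(q),cv2.fitLine(q,cv2.DIST_L2,0,.01,.01).ravel().round(3))
P=np.load("side2.npy"); z=P[...,2]
m=((z>.066)&(P[...,0]>.38)&(P[...,0]<.56)&(P[...,1]>-.37)&(P[...,1]<-.22)&(z<.08))
print(P[m].mean(0),m.sum())
E
```

```text
[ 0.44912366 -0.32161634  0.06697316] 26
```

View pics/top2.png

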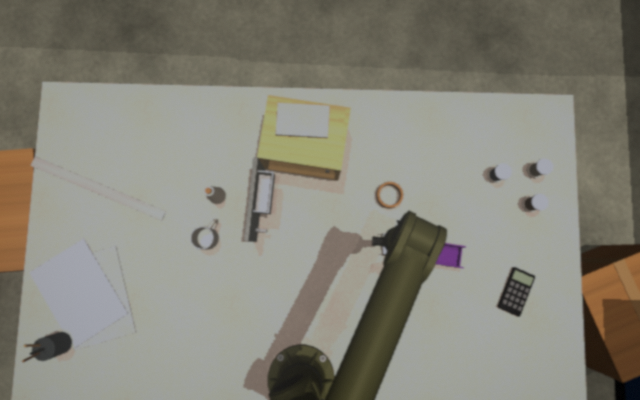

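The door stands open with the pocket at about (264,195). The arm hides the tray in this picture, so I use the first one.

```bash
python3 - <<'E'
from h import *
P=np.load("top0.npy"); z=P[...,2]
m=((z>.05)&(z<.085)).astype(np.uint8); m[:,:370]=0;m[:,425:]=0;m[:225]=0;m[265:]=0
n,l,s,c=cv2.connectedComponentsWithStats(m,connectivity=4)
for i in range(1,n):
    if s[i,4]>8:
        Q=P[l==i]; q=(Q[:,:2]*1000).astype(np.float32); print(s[i],Q.mean(0).round(4),np.median(Q[:,2]).round(4),cv2.minAreaRect(q),cv2.fitLine(q,cv2.DIST_L2,0,.01,.01).ravel().round(3))
E
```

```text
[383 232  33   3  56] [ 0.4873 -0.3124  0.058 ] 0.0579 ((487.4379577636719, -313.3518981933594), (4.939967155456543, 106.62606048583984), 3.848722457885742) [ 6.70000e-02 -9.98000e-01  4.87269e+02 -3.12436e+02]
[396 235  12  17 189] [ 0.4539 -0.3199  0.0652] 0.0661 ((454.5035705566406, -320.50018310546875), (53.001468658447266, 35.46064758300781), 1.331037163734436) [ 9.94000e-01  1.12000e-01  4.53945e+02 -3.19918e+02]
[384 253  34   3  54] [ 0.4186 -0.3167  0.0581] 0.058 ((418.6990051269531, -317.7240905761719), (4.993888854980469, 110.31867980957031), 3.753941535949707) [ 6.70000e-02 -9.98000e-01  4.18602e+02 -3.16658e+02]
```

```bash
python3 - <<'E'
from h import *
T=np.array([.453,-.320]); y=np.radians(3.8-90)
env.command_gripper(1.0,30)
env.move_to([*T,.16],down(y))
print(env.movel([*T,.058],speed=.12,stop_force=8), env.read_position().round(4))
env.command_gripper(0.0,35)
g=env.read_finger_gap();print("gap",g,g*85,env.read_grip_force(),env.read_position().round(4))
f0=env.read_force()
env.movel([*T,.17],speed=.12)
print("lift",env.read_finger_gap(),env.read_grip_force(),(env.read_force()-f0).round(1),env.read_time())
S=np.array([.50,-.12])
env.movel([*S,.17],down(-np.pi/2),speed=.2)
env.movel([*S,.065],speed=.12)
print(env.movel([*S,.049],speed=.02,stop_force=4),env.read_position().round(4))
env.command_gripper(0.75)
env.dwell(.3)
env.movel([*S,.18],speed=.15)
print(env.read_time(),env.read_joint_positions().round(2))
c=cap("side");save(c,"pics/side3.png");P=cloud(c);z=P[...,2];im=c["image"]
m=(z>.054)&(z<.072)&(abs(P[...,0]-S[0])<.06)&(abs(P[...,1]-S[1])<.05)
print(m.sum(),cv2.minAreaRect((P[m][:,:2]*1000).astype(np.float32)),np.percentile(P[m][:,2],[5,50,95]))
E
```

```text
False [ 0.4537 -0.3203  0.0589]
gap 0.3900395792131781 33.153364233120136 35.68079710006714 [ 0.4534 -0.3206  0.0586]
lift 0.3933028313120088 35.10008454322815 [-1.  0. -5.] 19.05
True [ 0.4998 -0.1201  0.0525]
23.575 [ 0.91  0.15 -0.78  1.86  0.11  1.18 -1.48]
150 ((496.7917175292969, -118.39466857910156), (36.91972732543945, 56.154090881347656), 86.24018096923828) [0.05547031 0.0589235  0.061471  ]
```

View pics/side3.png

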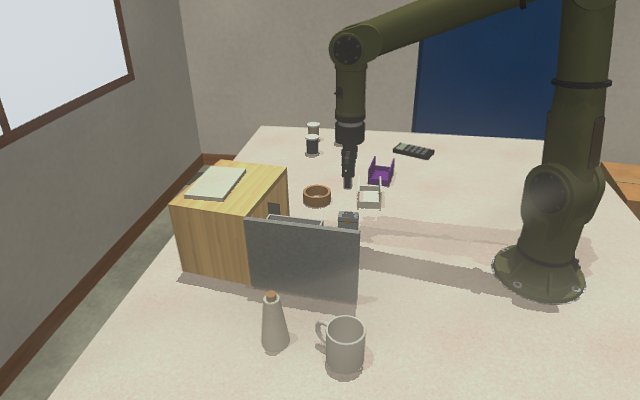

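The tin stands upright on the desk at about (347,220), between the gripper and the door. Next I regrip it by its narrow ends and check the pocket rim.

```bash
python3 - <<'E'
from h import *
a=YC-1.51; X=np.array([np.cos(a),np.sin(a)]);Y=np.array([-np.sin(a),np.cos(a)])
for n in("top2","side2"):
    P=np.load(n+".npy"); D=P[...,:2]-HN; lx=D@X; ly=D@Y; z=P[...,2]
    m=(lx>.036)&(lx<.062)&(ly>-.18)&(ly<-.02)&(z>.17)&(z<.19)
    print(n,m.sum(),np.median(lx[m]),np.percentile(ly[m],[1,99]),np.median(z[m]))
    m=(lx>-.03)&(lx<.02)&(ly>-.24)&(ly<-.05)&(z>.193)&(z<.208); print("door top x",np.median(lx[m]))
    m=(lx>.01)&(lx<.036)&(ly>-.15)&(ly<-.05)&(z>.1)&(z<.15); print("floor z",m.sum(),np.median(z[m]) if m.any() else 0)
S=np.array([.4985,-.1195])
env.command_gripper(1.0,30)
env.move_to([*S,.18],down(0.0))
print(env.movel([*S,.043],speed=.12,stop_force=8),env.read_position().round(4))
env.command_gripper(0.0,40)
g=env.read_finger_gap();print("gap",g*85,env.read_grip_force())
env.movel([*S,.26],speed=.15)
print("lift",env.read_finger_gap()*85,env.read_grip_force(),env.read_time())
env.movel([.50,.0,.28],speed=.2)
pk=dpt(1.51,.023,-.1); env.movel([*pk,.28],down(dyaw(1.51)),speed=.2)
print(pk,env.read_position().round(4),env.read_joint_positions().round(2))
c=cap("side");save(c,"pics/side4.png")
P=cloud(c);D=P[...,:2]-HN; lx=D@X; ly=D@Y; z=P[...,2]
m=(lx>-.03)&(lx<.1)&(ly>-.18)&(ly<-.02)&(z>.215)&(z<.26); print("tin",m.sum(),np.percentile(lx[m],[2,50,98]),np.percentile(ly[m],[2,98]),np.percentile(z[m],[1,99]))
E
```

```text
top2 78 0.04731888883568711 [-0.16225605 -0.03675392] 0.17993319428909427
door top x -0.007131679563893533
floor z 254 0.12811692595687973
side2 240 0.048696903124430174 [-0.16577595 -0.03932045] 0.17626240811566746
door top x -0.009223575148099064
floor z 0 0
False [ 0.4992 -0.1196  0.0437]
gap 55.25643716944527 43.24395775794983
lift 55.63066714836219 42.808817625045776 28.625
[0.59957955 0.13041502] [0.5995 0.1286 0.2795] [ 0.54  0.4  -1.03  1.49  0.34  1.45 -0.58]
tin 269 [0.00670597 0.00926193 0.03210891] [-0.1306628  -0.07603935] [0.23622569 0.25950436]
```

View pics/side4.png

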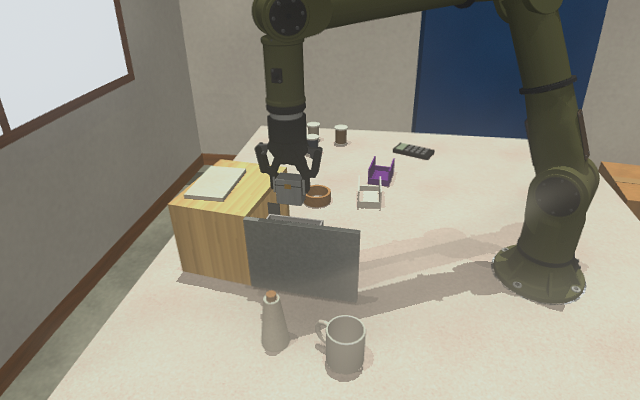

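The tin hangs squarely over the pocket, and the pocket measures as modelled: wall 48 mm from the door, floor at 128 mm. Next I lower it.

```bash
python3 - <<'E'
from h import *
pk=dpt(1.51,.0213,-.099)
env.movel([*pk,.25],speed=.1)
if env.movel([*pk,.178],speed=.06,stop_force=6): print("EARLY",env.read_position())
else:
    print(env.movel([*pk,.166],speed=.015,stop_force=4),env.read_position().round(4),env.read_time())
E
```

```text
True [0.6008 0.132  0.1717] 32.7167
```

Contact came at TCP z = 0.1717, as expected for the pocket floor. Next I release, retreat and check.

```bash
python3 - <<'E'
from h import *
p=env.read_position(); print(p.round(4),env.read_finger_gap()*85,env.read_time())
env.command_gripper(0.80); env.dwell(.3); print("grip",env.read_grip_force(),env.read_finger_gap()*85)
env.movel([p[0],p[1],.30],speed=.1)
env.move_to([.45,-.2,.3],down(0.0))
a=YC-1.51; X=np.array([np.cos(a),np.sin(a)]);Y=np.array([-np.sin(a),np.cos(a)])
for n in("top","side"):
    c=cap(n);save(c,f"pics/{n}5.png");P=cloud(c);D=P[...,:2]-HN; lx=D@X; ly=D@Y; z=P[...,2]
    m=(lx>-.03)&(lx<.02)&(ly>-.24)&(ly<-.05)&(z>.193)&(z<.208); q=np.c_[lx,ly][m]*1000
    print("door",cv2.fitLine(q.astype(np.float32),cv2.DIST_HUBER,0,.01,.01).ravel().round(3))
    m=(lx>.003)&(lx<.044)&(ly>-.155)&(ly<-.045)&(z>.183)&(z<.2); print("tin",m.sum(),np.percentile(lx[m],[3,97]),np.percentile(ly[m],[3,97]),np.percentile(z[m],[5,50,95]))
print(env.read_time())
E
```

```text
[0.6008 0.132  0.1717] 55.104075526652814 32.7167
grip 0.0 68.08208950701642Traceback (most recent call last):
  File "<stdin>", line 9, in <module>
IndexError: boolean index did not match indexed array along axis 1; size of axis is 1280 but size of corresponding boolean axis is 640
```

View pics/top5.png

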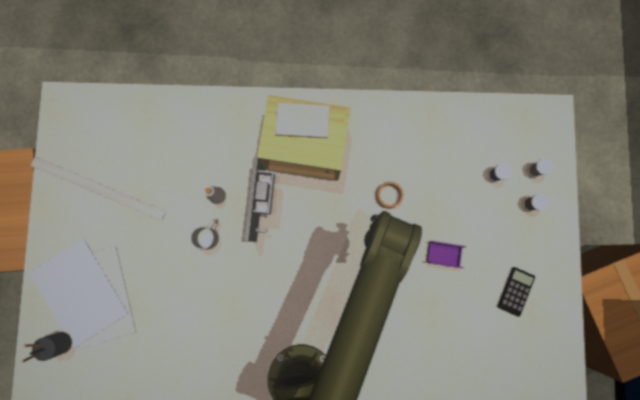

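The tin sits inside the pocket at about (264,190), the door is still open, and the mug, cone and tape have not moved. I check the numbers once before handing in.

```bash
python3 - <<'E'
from h import *
a=YC-1.51; X=np.array([np.cos(a),np.sin(a)]);Y=np.array([-np.sin(a),np.cos(a)])
P=cloud(cap("top"));D=P[...,:2]-HN; lx=D@X; ly=D@Y; z=P[...,2]
m=(lx>-.03)&(lx<.02)&(ly>-.24)&(ly<-.05)&(z>.193)&(z<.208); q=np.stack([lx[m],ly[m]],1)*1000
v=cv2.fitLine(q.astype(np.float32),cv2.DIST_HUBER,0,.01,.01).ravel(); print("door",v.round(3))
m=(lx>.003)&(lx<.044)&(ly>-.155)&(ly<-.045)&(z>.183)&(z<.2); print("tin",m.sum(),np.percentile(lx[m],[3,97]),np.percentile(ly[m],[3,97]),np.percentile(z[m],[5,50,95]))
zm=np.median(z[m])
if abs(v[0])<.1 and abs(zm-.188)<.004: print(env.finish_job())
print(env.read_time())
E
```

```text
door [ 6.00000e-03  1.00000e+00 -6.68200e+00 -1.44702e+02]
tin 194 [0.00419845 0.0351988 ] [-0.12390399 -0.07263917] [0.18406854 0.18836643 0.1923543 ]
the job is handed in; nothing more can be done
None
the job is handed in; nothing more can be done
```

The job is handed in; no verdict came back. By my last measurement the door stands open at about 1.5 rad, the tin stands upright and released on the pocket floor, and the mug, cone and tape look unmoved in the last picture.

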